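Put mixed-up reagent bottles back in their colour-coded dishes

ROBOT

A 7-joint arm with a two-finger parallel gripper is mounted at the origin on a cart in front of the work surface, level with it; the furniture and walls round the work are solid. World frame = base frame: x ahead of the robot, y to its left, z up, the work surface at z = 0. Lengths are in mm, angles in rad, forces in N, time in s.
With the tool pointing down it reaches from about 400 to 850 mm from the base axis. Payload 4.5 kg.
Tool frame: the origin (TCP) lies midway between the tips of the shut fingers; the grasp point (between the pads) lies 19 mm behind it (bot.grip_point_offset is the distance from the TCP to the grasp point, in mm); z points along the fingers, y is the line along which they close (so a half turn about z gives the same grasp; the last joint's range is limited). The gripper opens to 88 mm and grips with 3 to 60 N. Pads are 18 mm wide; open, the fingers measure 123 mm over their backs; the gripper's body (75 mm by 187 mm) begins 45 mm behind the grasp point.
Start: joints at [1.15, 0.689, -0.195, 1.565, 0.157, 0.902, -0.215], TCP at [274.584, -561.481, 203.143] pointing down, gripper open.
Joint ranges: [-3.01, 3.01], [-0.46, 2.08], [-1.47, 1.51], [0.13, 2.56], [-1, 4.14], [0.04, 2.09], [-2.66, 2.66]. Speed limits (rad/s): [2.57, 2.57, 3.14, 3.14, 3.14, 3.14, 3.14].

INTERFACE

Orientations are given as a unit quaternion [x, y, z, w].
In Python, from plant import monitor, cams, workorder, bot gives the robot as it stands. The module is installed in compiled form; this text tells all that it offers.
- The arm moves only by the tool send_rows, never from a script. Its argument "motion" is text: rows parted by semicolons, each of 4 numbers parted by spaces: the shift along the world's x, y, z each as a share of 0.025 m, from -1 to 1, then the turn about the world's z as a share of pi rad, from -1 to 1. A call has 1 to 10 rows; each row shifts and turns the commanded pose from where the row before left it; what a row does not reach is not made up. A row lasts 1/8 s, in which the tool goes at most 62.5 mm and 10.7 degrees, less where a joint would pass 70% of its speed; a pose out of reach is approached as far as the arm can. A call with a number of a shift or a turn outside -1 to 1 is refused whole. A call with a gripper value outside its range is refused whole. "jaw" is the opening, from 0 (shut) to 1 (fully open), set as the call begins (left out, the last holds). The fingers move at their own pace and stop on an object; the grip force is fixed at half the most. Time passes only in rows, so rows that do not move let the fingers close. It gives the time, the measured TCP pose, the force, the opening and the grip force at its end, in the units of the state.
- monitor.read_state(): the state, without advancing time (a new reading comes with each control period).
- cams.read_camera(name): name is "side" or "top" or "wrist"; returns (picture, depth): 420x560x3 uint8, blue, green, red; 420x560 float32, mm along the optical axis (not along the pixel's ray), 0 where there is no reading.
- cams.camera_model(name): a dict with "K" (3x3 intrinsics, pixels), "xyz" and "orientation" of the camera in the world; the wrist camera has in their place "hand_eye" (4x4, takes a point from camera to tool coordinates, whose origin is the TCP and whose axes are the flange's). Camera axes: x right, y down, z forward; pixel columns grow to the right and rows downward; lengths in mm; the calibration is good to about 2 mm. A picture is of the moment at which its call begins: read the wrist's pose just before it. camera_model takes no time and is no camera call.
- workorder.close_job(): hands the job in; it is judged then, once.
The state is a dict: "time_s": time; "joint_positions": joint angles; "dq": joint speeds; "joint_efforts": joint torques, N m; "tcp_pos": TCP position; "orientation": TCP orientation; "wrist_force": force on the tool from outside, world axes, zero at the start; "torque": the same for the moment, N m; "gripper_width": opening from 0.0 (shut) to 1.0 (fully open); "gripper_force": force on a finger pad.
Only numpy, scipy, OpenCV 4.12 (cv2) and the standard library are available. Lean on these libraries where they do the work, as an engineer would, in place of code of your own. Each camera call takes 0.05 s, during which the arm holds its last target. There are 200 camera calls.

TASK

The four reagent bottles on the worktop's coloured dishes stand in the wrong ones: swap them round so that each stands upright in the middle of the dish that has the colour of its cap. Use the empty black dish to park a bottle on the way and leave it empty at the end; never stand or tip a bottle onto the bare worktop, keep the bottles upright throughout, and leave the timer where it lies.

Things in the scene. Friction and masses are not known exactly. Their poses are not given: they have to be found in the camera images.
- bottle_blue: Loose reagent bottle with a nearly black body and a blue screw cap: round, 43 mm in diameter, 92 mm tall, z up along its axis; origin at the centre of its underside. It starts standing in a dish (similar bottles at the back wall are not part of the job). A good grasp is across the body from above, with the middle of the finger pads 60 mm above the underside.
- bottle_green: Loose white reagent bottle with a green screw cap: round, 48 mm in diameter, 98 mm tall, z up along its axis; origin at the centre of its underside. It starts standing in a dish (similar bottles at the back wall are not part of the job). A good grasp is across the body from above, with the middle of the finger pads 64 mm above the underside.
- bottle_red: Loose small white reagent bottle with a red screw cap: round, 38 mm in diameter, 70 mm tall, z up along its axis; origin at the centre of its underside. It starts standing in a dish (similar bottles at the back wall are not part of the job). A good grasp is across the body from above, with the middle of the finger pads 42 mm above the underside.
- bottle_yellow: Loose amber bottle with a blank paper label and a yellow screw cap: round, 42 mm in diameter, 85 mm tall, z up along its axis; origin at the centre of its underside. It starts standing in a dish (similar bottles at the back wall are not part of the job). A good grasp is across the body from above, with the middle of the finger pads 48 mm above the underside.
- dish_blue: Low round blue plastic dish fixed to the worktop, home of the bottle with the blue cap: 84 mm across, level floor 6 mm above the worktop, 72 mm wide inside, rim 10 mm high; origin at the centre of its underside, on the worktop, z up.
- dish_green: Low round green plastic dish fixed to the worktop, home of the bottle with the green cap: 84 mm across, level floor 6 mm above the worktop, 72 mm wide inside, rim 10 mm high; origin at the centre of its underside, on the worktop, z up.
- dish_red: Low round red plastic dish fixed to the worktop, home of the bottle with the red cap: 84 mm across, level floor 6 mm above the worktop, 72 mm wide inside, rim 10 mm high; origin at the centre of its underside, on the worktop, z up.
- dish_yellow: Low round yellow plastic dish fixed to the worktop, home of the bottle with the yellow cap: 84 mm across, level floor 6 mm above the worktop, 72 mm wide inside, rim 10 mm high; origin at the centre of its underside, on the worktop, z up.
- dish_black: Low round black plastic dish fixed to the worktop, empty at the start, the free place for parking a bottle on the way: 84 mm across, level floor 6 mm above the worktop, 72 mm wide inside, rim 10 mm high; origin at the centre of its underside, on the worktop, z up.
- timer: White bench timer lying loose beside the work, 52 x 66 x 20 mm, origin at the centre of its underside; a bystander.

How it is judged (in metres and radians):
At the end, for the whole second after the job is handed in: Each bottle stands released, at rest and upright (within 0.08 rad) on the floor of the dish of its cap's colour, its axis within 12 mm of the dish's centre; the black dish is therefore empty (horizontal distance between bottle_blue and dish_blue below 0.012 m and height (world z) of each of bottle_blue, bottle_green, bottle_red, bottle_yellow below 0.01 m and angle between each of bottle_blue, bottle_green, bottle_red, bottle_yellow's own z axis and vertical below 0.08 rad and linear speed of each of bottle_blue, bottle_green, bottle_red, bottle_yellow below 0.02 m/s and angular speed of each of bottle_blue, bottle_green, bottle_red, bottle_yellow below 0.2 rad/s and horizontal distance between bottle_green and dish_green below 0.012 m and horizontal distance between bottle_red and dish_red below 0.012 m and horizontal distance between bottle_yellow and dish_yellow below 0.012 m); the robot touches nothing.
It fails at once if a bottle stands on the bare worktop instead of in a dish (height (world z) of any of bottle_blue, bottle_green, bottle_red, bottle_yellow below 0.003 m).
It fails at once if a bottle is tipped by more than 0.6 rad (angle between any of bottle_blue, bottle_green, bottle_red, bottle_yellow's own z axis and vertical above 0.6 rad).
It fails at once if the timer is moved by more than 15 mm (distance of timer from where it was at the start of the episode above 0.015 m).
It also fails if it takes over 136 s, if anything falls off the work surface, if the arm or the gripper's body presses on something with over 40 N, if the wrist force passes 120 N, or if a joint passes its speed limit or range.

## Working session

There is one attempt and no reset: what is moved stays moved. The work goes in short steps, Python scripts to look and compute and a tool call to move; the robot and the scene stay as the last step left them, time stands still between calls to the robot, and variables do not carry over. Pictures are saved under pics/ and viewed, at most 14 in all, crops included, and the job is handed in when it is done.

Besides the shell and the picture viewer there is one more tool, called after "Request:" as name(argument=value, ...), one argument or row to a line, values as JSON. send_rows: Moves the arm, as the interface text tells. Its arguments: {"type":"object","properties":{"motion":{"type":"string"},"jaw":{"type":"number"}},"required":["motion"]}

```bash
mkdir -p pics
cat > h.py <<'E'
import numpy as np,cv2
from scipy.spatial.transform import Rotation as R
from plant import monitor,cams,workorder,bot
def cam(n):
    m=cams.camera_model(n);s=monitor.read_state()
    K=np.array(m["K"],float)
    if n=="wrist":
        T=np.eye(4);T[:3,:3]=R.from_quat(s["orientation"]).as_matrix();T[:3,3]=s["tcp_pos"]
        T=T@np.array(m["hand_eye"],float);return K,T[:3,:3],T[:3,3]
    return K,R.from_quat(m["orientation"]).as_matrix(),np.array(m["xyz"],float)
def grab(n):
    c=cam(n);p,d=cams.read_camera(n);return c,p,d
def ray(c,u,v,z):
    K,Rm,t=c;d=Rm@np.linalg.inv(K)@np.array([u,v,1.]);return t+d*(z-t[2])/d[2]
def cloud(c,d):
    K,Rm,t=c;v,u=np.indices(d.shape);P=np.stack([(u-K[0,2])/K[0,0]*d,(v-K[1,2])/K[1,1]*d,d],-1)
    return P@Rm.T+t
E
python3 - <<'E'
from h import *
for n in("top","side"):
    c,p,d=grab(n);cv2.imwrite(f"pics/{n}0.png",p);np.savez(f"{n}0.npz",p=p,d=d);print(n,c[0],c[1].round(3),c[2])
s=monitor.read_state();print(s);print(bot.grip_point_offset)
E
```

```text
top [[505.47927258   0.         287.91232609]
 [  0.         505.47927258 206.08109138]
 [  0.           0.           1.        ]] [[ 0.025 -0.996  0.084]
 [-1.    -0.024  0.009]
 [-0.007 -0.084 -0.996]] [ 445.49694281  142.278467   1080.66910922]
side [[543.84692893   0.         282.41340503]
 [  0.         543.84692893 198.84547504]
 [  0.           0.           1.        ]] [[-0.98  -0.083  0.181]
 [-0.198  0.481 -0.854]
 [-0.016 -0.873 -0.488]] [ 338.25115961 1160.86948482  646.62963042]
{'time_s': 0.1, 'joint_positions': array([ 1.14980194,  0.6898564 , -0.19451915,  1.56625672,  0.15731147,
        0.9024922 , -0.21509931]), 'dq': array([ 2.72507984e-04, -2.02071845e-03, -1.36933473e-03, -2.10620856e-03,
       -6.58718075e-05, -3.10684057e-03, -6.78413514e-04]), 'joint_efforts': array([-3.70295020e-03, -5.28501749e+01, -1.27163518e+00, -1.53834790e+01,
       -5.25413838e-02,  2.08928934e-03,  5.04223522e-05]), 'tcp_pos': array([ 274.22557613, -560.92785186,  202.41308654]), 'orientation': array([ 9.74246525e-01,  2.25484039e-01, -2.46526512e-04, -7.72036004e-04]), 'wrist_force': array([ 0.29736333, -0.63416737, -0.3920285 ]), 'torque': array([ 0.02793769,  0.03378033, -0.02366562]), 'gripper_force': 0.0, 'gripper_width': 1.0017531298000288}
18.700000000000003
```

View pics/top0.png

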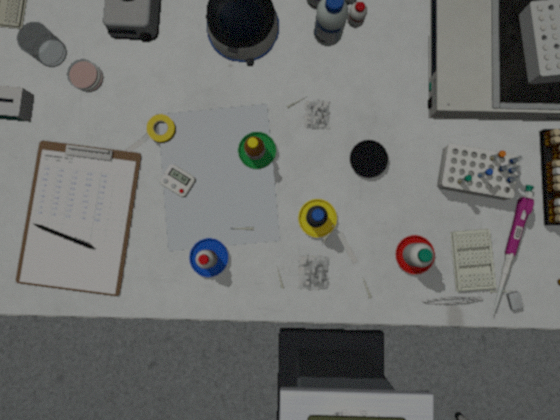

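View pics/side0.png

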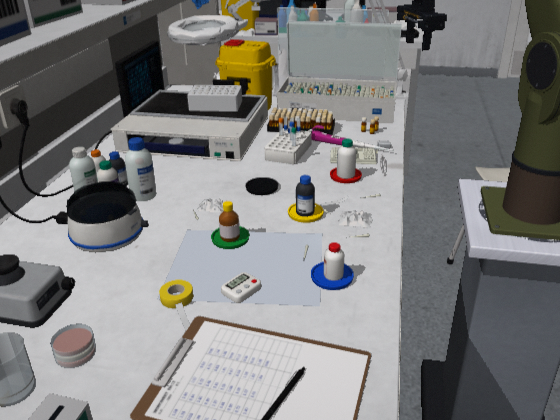

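The top view shows the yellow cap in the green dish (257,150), blue in yellow (318,218), green in red (415,254) and red in blue (209,257). The black dish at (368,159) is empty and the timer is at (179,180). The side view confirms this.

```bash
cat > meas.py <<'E'
from h import *
HB=dict(blue=92,green=98,red=70,yellow=85)
def masks(p):
    h,s,v=cv2.split(cv2.cvtColor(p,cv2.COLOR_BGR2HSV))
    o={k:((h>=a)&(h<=b)&(s>130)&(v>50)).astype(np.uint8) for k,(a,b) in dict(blue=(100,128),green=(50,90),yellow=(20,33)).items()}
    o["red"]=(((h<8)|(h>172))&(s>130)&(v>50)).astype(np.uint8)
    o["black"]=(v<40).astype(np.uint8);return o
def blobs(m,lo,hi):
    n,l,st,ce=cv2.connectedComponentsWithStats(m)
    return [(st[i][4],ce[i].round(1),l==i) for i in range(1,n) if lo<st[i][4]<hi]
E
python3 - <<'E'
from meas import *
for n in("top","side"):
    c=cam(n);f=np.load(n+"0.npz");p=f["p"];W=cloud(c,f["d"])
    for k,m in masks(p).items():
        for a,ce,b in blobs(m,15,2500):
            w=W[b&(f["d"]>0)]
            if not len(w): continue
            md=np.median(w,0)
            if not(300<md[0]<860 and abs(md[1])<500): continue
            cs=cv2.findContours(b.astype(np.uint8),cv2.RETR_EXTERNAL,cv2.CHAIN_APPROX_NONE)[0][0]
            hull=cv2.convexHull(cs); e=None
            if len(hull)>=5:
                (x,y),ax,_=cv2.fitEllipse(hull); e=(round(x,1),round(y,1)),np.round(ax,1)
            else: x,y=ce
            print(n,k,a,ce,e,"med",md.round(0),"z10",ray(c,x,y,10)[:2].round(1),"cap",ray(c,x,y,6+HB.get(k,0))[:2].round(1))
E
```

```text
top blue 27 [488.7 171.6] ((488.7, 171.6), array([4.9, 6. ])) med [ 606. -241.   93.] z10 [ 619.4 -273.8] cap [ 605.1 -239.6]
top blue 132 [317.6 214.7] ((317.6, 214.7), array([12.5, 13.1])) med [512.  93.  99.] z10 [518.5  89. ] cap [512.5  93.4]
top blue 764 [209.7 256.4] ((208.4, 257.1), array([37.1, 37.9])) med [428. 312.   8.] z10 [423.2 317.4] cap [425.1 303. ]
top green 586 [258.4 151.7] ((256.7, 149.9), array([34.7, 36.5])) med [647. 213.   8.] z10 [654.5 222.4] cap [636.2 215.4]
top green 23 [467.8 177.9] ((467.9, 177.9), array([4.1, 6.1])) med [ 592. -201.   93.] z10 [ 604.8 -229.4] cap [ 590.8 -196.7]
top green 23 [528.4 187.5] ((528.0, 187.5), array([3.4, 8.4])) med [ 586. -351.   22.] z10 [ 587.2 -356.6] cap [ 574.7 -312.8]
top green 128 [424.8 255.1] ((424.8, 255.1), array([12., 13.])) med [ 439. -114.  105.] z10 [ 438.8 -138.1] cap [ 439.4 -113.4]
top yellow 416 [160.8 128.2] ((160.6, 128.0), array([26.6, 27.9])) med [694. 427.  21.] z10 [697.8 431.2] cap [678.7 409.3]
top yellow 130 [252.2 142.2] ((252.0, 142.2), array([12.2, 14.1])) med [654. 226.  91.] z10 [671.1 23
[... 2891 characters left out ...]
, 12.8])) med [ 517. -395.   15.] z10 [ 492.8 -347. ] cap [ 493.8 -356.5]
side black 52 [272.9 128.4] ((268.8, 127.2), array([ 5.9, 25.1])) med [ 692. -388.   11.] z10 [ 707.9 -399.6] cap [ 710.2 -409.4]
side black 46 [229.3 154.6] ((229.3, 155.0), array([7.7, 9.5])) med [ 760. -142.   27.] z10 [ 771.8 -176.6] cap [ 774.5 -185. ]
side black 442 [261.6 186. ] ((261.5, 186.0), array([17.2, 32. ])) med [640. -14.   8.] z10 [638.9 -10. ] cap [640.7 -17.3]
side black 124 [308.1 199.4] ((306.9, 200.9), array([20.8, 33.5])) med [499. 106.  63.] z10 [514.6  45.7] cap [515.7  38.7]
side black 21 [144.2 224.5] ((144.0, 223.6), array([6.3, 6.5])) med [836. 247.  31.] z10 [856.6 210.2] cap [859.9 204.2]
```

Dishes, from the top view (x,y): blue (423,318), green (654,223), yellow (512,91), red (439,-115), black (641,-16). Heights, sizes and reach are plausible. I'll start with the green bottle and hover over it to check with the wrist camera.

Request:
send_rows(
  motion=".36 .99 0 0;.36 .99 0 0;.36 .99 0 0;.36 .99 0 0;.36 .99 0 0;.36 .99 0 0;.36 .99 0 0;.36 .99 0 0;.36 .99 0 0",
  jaw=1,
)

```text
time_s: 1.23
tcp_pos: [355.6, -337.7, 202.9]
orientation: [0.974, 0.225, -0.0, -0.0]
wrist_force: [1.2, -1.0, 0.4]
gripper_width: 1.003
gripper_force: 0.0
```

Request:
send_rows(
  motion=".36 .99 0 0;.36 .99 0 0;.36 .99 0 0;.36 .99 0 0;.36 .99 0 0;.36 .99 0 0;.36 .99 0 0;.36 .99 0 0;.36 .99 0 0;0 0 0 0",
)

```text
time_s: 2.48
tcp_pos: [437.2, -114.1, 203.0]
orientation: [0.974, 0.228, 0.0, -0.0]
wrist_force: [0.4, -0.0, 0.8]
gripper_width: 0.998
gripper_force: 0.0
```

```bash
cat > wr.py <<'E'
from meas import *
import sys
c,p,d=grab("wrist");cv2.imwrite(f"pics/w{sys.argv[1]}.png",p)
s=monitor.read_state();print(s["tcp_pos"].round(1),s["time_s"],c[2].round(1))
W=cloud(c,d)
for k,m in masks(p).items():
    if k=="black": continue
    for a,ce,b in blobs(cv2.morphologyEx(m,cv2.MORPH_CLOSE,np.ones((5,5))),300,1e5):
        w=W[b&(d>0)]
        if len(w)<50: continue
        hull=cv2.convexHull(np.argwhere(b)[:,::-1].astype(np.int32))
        (x,y),ax,_=cv2.fitEllipse(hull)
        x0,y0=hull[:,0].min(0);x1,y1=hull[:,0].max(0)
        print(k,a,(round(x),round(y)),np.round(ax),"box",x0,y0,x1,y1,"med",np.median(w,0).round(1),"z10",ray(c,x,y,10)[:2].round(1),"cap",ray(c,x,y,6+HB[k])[:2].round(1))
E
python3 wr.py 1
```

```text
[ 436.5 -115.6  203. ] 2.525 [503.  -82.3 384.6]
blue 572 (91, 6) [26. 38.] box 73 0 108 21 med [506.6  86.5  97.3] z10 [509.9 139.5] cap [508.3  87.4]
blue 350 (507, 92) [20. 34.] box 490 81 522 103 med [ 605.2 -244.2   90.7] z10 [ 631.3 -294.6] cap [ 601.1 -244.7]
green 664 (283, 195) [28. 30.] box 269 181 296 210 med [ 438.9 -114.5  103.8] z10 [ 417.5 -125.4] cap [ 438.9 -114.6]
yellow 2629 (141, 34) [77. 78.] box 101 0 178 73 med [502.1  72.9   6.3] z10 [507.9  84.9] cap [506.8  48.8]
yellow 1207 (490, 329) [39. 67.] box 470 297 510 361 med [ 481.8 -149.2  320.5] z10 [ 373.7 -464.7] cap [ 401.6 -382. ]
yellow 856 (73, 329) [38. 66.] box 53 298 93 361 med [437.6 -57.8 321.2] z10 [120.1  48. ] cap [202.8  19.9]
yellow 2551 (447, 384) [ 15. 420.] box 251 376 559 390 med [ 467.  -136.6  329.3] z10 [ 269.2 -465.4] cap [ 319.8 -382.5]
red 1658 (284, 177) [69. 69.] box 250 143 319 207 med [ 455.3 -110.4    6.6] z10 [ 439.  -117.1] cap [ 450.3 -110.9]
```

View pics/w1.png

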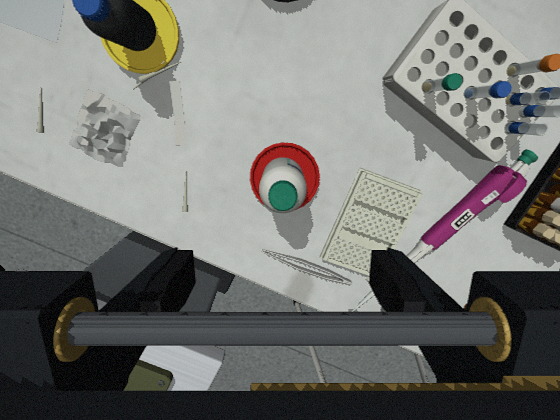

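The wrist view agrees to about 2 mm: green cap at pixel (283,195), which is (439,-114.5), and red dish centre at (439,-117). Descending to grasp.

Request:
send_rows(
  motion=".1 .06 -.8 0;0 0 -.8 0;0 0 -.8 0;0 0 -.8 0;0 0 -.8 0;0 0 -.8 0;0 0 -.8 0;0 0 -.48 0;0 0 0 0",
)

```text
time_s: 3.65
tcp_pos: [438.4, -115.2, 50.6]
orientation: [0.974, 0.225, -0.001, -0.0]
wrist_force: [0.2, 0.2, 0.3]
gripper_width: 1.005
gripper_force: 0.0
```

Request:
send_rows(
  motion="0 0 0 0;0 0 0 0;0 0 0 0;0 0 0 0;0 0 0 0;0 0 0 0",
  jaw=0,
)

```text
time_s: 4.4
tcp_pos: [439.1, -114.5, 51.2]
orientation: [0.974, 0.225, 0.0, 0.0]
wrist_force: [-0.4, 0.6, 0.5]
gripper_width: 0.343
gripper_force: 0.0
```

Request:
send_rows(
  motion="0 0 .2 0;0 0 .6 0;0 0 .6 0",
)

```text
time_s: 4.78
tcp_pos: [438.8, -114.4, 86.6]
orientation: [0.974, 0.225, -0.0, -0.0]
wrist_force: [-0.2, -0.5, -1.6]
gripper_width: 0.293
gripper_force: 30.0
```

The opening (26 mm) doesn't match the 48 mm body, so I'll look.

Run:
```python
from h import *
c,p,d=grab("side");c2,p2,d2=grab("wrist")
a=cv2.resize(p[80:230,250:450],(800,600),interpolation=cv2.INTER_CUBIC)
cv2.imwrite("pics/s2.png",a);cv2.imwrite("pics/w2.png",p2)
```

```text
(no output)
```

View pics/s2.png

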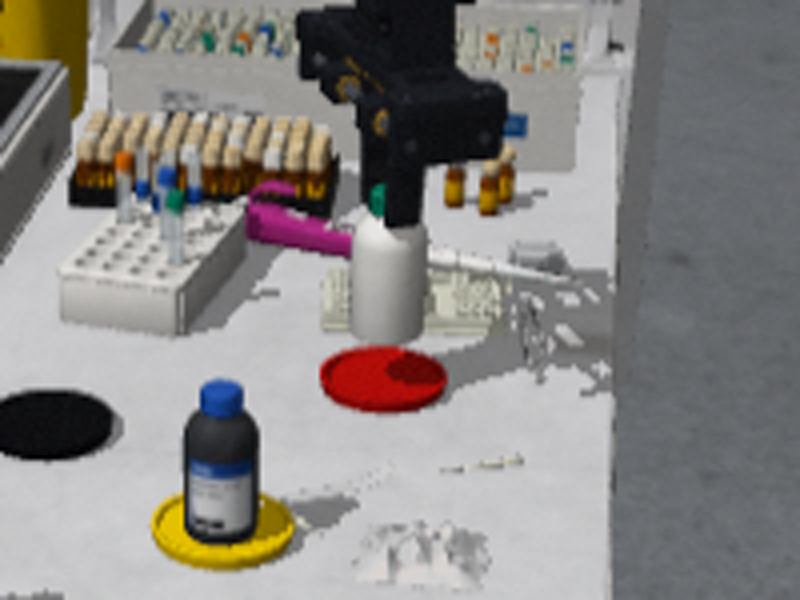

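View pics/w2.png

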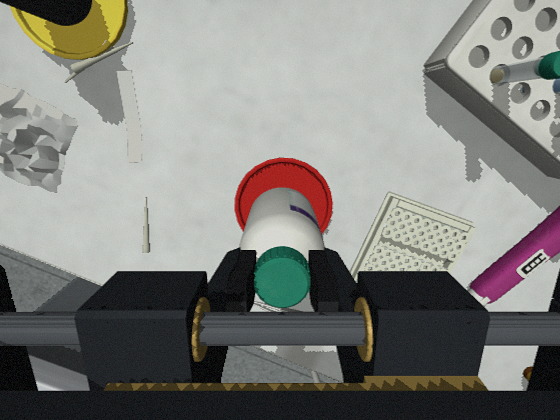

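Run:
```python
from meas import *
print(monitor.read_state()["tcp_pos"],monitor.read_state()["gripper_width"])
for n in("side","wrist"):
    c,p,d=grab(n);W=cloud(c,d);h,s,v=cv2.split(cv2.cvtColor(p,cv2.COLOR_BGR2HSV))
    near=(np.hypot(W[...,0]-439,W[...,1]+114)<60)&(d>0)
    cap=near&(masks(p)["green"]>0);wh=near&(v>110)&(s<60)&(W[...,2]>13);dk=near&(v<60)&(W[...,2]>20)
    for k,m in(("cap",cap),("white",wh),("dark",dk)):
        if m.any(): print(n,k,m.sum(),np.percentile(W[m],[1,50,99],axis=0).round(0).tolist())
    if n=="side":
        for z in range(20,145,8):
            m=near&(np.abs(W[...,2]-z)<4);print(z,"white",W[m&wh][:,0].min(initial=999).round(),W[m&wh][:,0].max(initial=0).round(),"dark",(m&dk).sum())
```

```text
[ 439.82026924 -114.67536886   87.2855286 ] 0.29259955232951945
side cap 28 [[444.0, -117.0, 127.0], [447.0, -110.0, 135.0], [453.0, -101.0, 142.0]]
side white 495 [[416.0, -116.0, 43.0], [443.0, -95.0, 92.0], [463.0, -85.0, 295.0]]
side dark 3110 [[400.0, -136.0, 133.0], [435.0, -82.0, 331.0], [480.0, -65.0, 447.0]]
20 white 999.0 0.0 dark 0
28 white 999.0 0.0 dark 0
36 white 999.0 0.0 dark 0
44 white 416.0 461.0 dark 0
52 white 416.0 462.0 dark 0
60 white 416.0 462.0 dark 0
68 white 428.0 462.0 dark 0
76 white 426.0 463.0 dark 0
84 white 426.0 463.0 dark 0
92 white 416.0 464.0 dark 0
100 white 416.0 463.0 dark 0
108 white 416.0 461.0 dark 0
116 white 417.0 462.0 dark 0
124 white 428.0 459.0 dark 14
132 white 999.0 0.0 dark 29
140 white 999.0 0.0 dark 41
wrist cap 2738 [[427.0, -127.0, 126.0], [441.0, -114.0, 138.0], [451.0, -103.0, 139.0]]
wrist white 3881 [[436.0, -131.0, 49.0], [454.0, -106.0, 112.0], [462.0, -92.0, 202.0]]
wrist dark 48600 [[431.0, -148.0, 131.0], [457.0, -103.0, 210.0], [487.0, -61.0, 225.0]]
```

Run:
```python
from meas import *
m=cams.camera_model("wrist");H=np.array(m["hand_eye"],float);K=np.array(m["K"]);print(H.round(3))
Hi=np.linalg.inv(H)
for P in([0,0,0],[0,13,0],[0,-13,0],[0,13,-19],[0,-13,-19],[0,13,-37],[0,-13,-37],[0,0,-64]):
    q=Hi[:3,:3]@P+Hi[:3,3];print(P,(K@q/q[2])[:2].round(0))
s=monitor.read_state();Rt=R.from_quat(s["orientation"]).as_matrix()
for n in("side","wrist"):
    c,p,d=grab(n);T=(cloud(c,d)-s["tcp_pos"])@Rt   # tool frame
    ok=(d>0)&(np.abs(T[...,0])<40)&(np.abs(T[...,1])<120)&(p.max(2)<75)
    for z in range(-200,30,10):
        q=T[ok&(np.abs(T[...,2]-z)<5)]
        if len(q)>5: print(n,z,len(q),"x",q[:,0].min().round(),q[:,0].max().round(),"y",q[:,1].min().round(),q[:,1].max().round())
```

```text
[[-1.00000e-03 -9.58000e-01 -2.87000e-01  7.31930e+01]
 [ 1.00000e+00 -1.00000e-03  0.00000e+00  5.26000e-01]
 [-1.00000e-03 -2.87000e-01  9.58000e-01 -1.81554e+02]
 [ 0.00000e+00  0.00000e+00  0.00000e+00  1.00000e+00]]
[0, 0, 0] [281. 238.]
[0, 13, 0] [302. 238.]
[0, -13, 0] [259. 238.]
[0, 13, -19] [304. 251.]
[0, -13, -19] [257. 251.]
[0, 13, -37] [307. 266.]
[0, -13, -37] [255. 266.]
[0, 0, -64] [280. 296.]
side -200 147 x -34.0 38.0 y -39.0 19.0
side -190 164 x -33.0 38.0 y -45.0 13.0
side -180 101 x -34.0 36.0 y -44.0 11.0
side -170 94 x -20.0 25.0 y -47.0 12.0
side -160 108 x -21.0 25.0 y -46.0 19.0
side -150 130 x -24.0 34.0 y -89.0 80.0
side -140 419 x -32.0 37.0 y -97.0 91.0
side -130 168 x -33.0 36.0 y -96.0 89.0
side -120 223 x -34.0 36.0 y -90.0 86.0
side -110 188 x -34.0 35.0 y -90.0 88.0
side -100 56 x -31.0 35.0 y -87.0 92.0
side -80 29 x -9.0 12.0 y -33.0 26.0
side -70 59 x -9.0 12.0 y -32.0 30.0
side -60 64 x -10.0 12.0 y -31.0 27.0
side -50 51 x -8.0 13.0 y -29.0 28.0
side -40 29 x -8.0 11.0 y -28.0 27.0
wrist -140 9253 x 20.0 24.0 y -51.0 51.0
wrist -130 9021 x 15.0 31.0 y -54.0 54.0
wrist -120 21673 x 7.0 34.0 y -68.0 68.0
wrist -110 8158 x -6.0 34.0 y -79.0 80.0
wrist -100 3070 x -13.0 33.0 y -80.0 80.0
wrist -90 428 x -13.0 10.0 y -24.0 25.0
wrist -80 1380 x -12.0 11.0 y -27.0 28.0
wrist -70 1015 x 4.0 11.0 y -28.0 29.0
wrist -60 1186 x -10.0 10.0 y -28.0 29.0
wrist -50 902 x -15.0 11.0 y -27.0 28.0
wrist -40 585 x 0.0 12.0 y -26.0 27.0
wrist -30 9 x 3.0 8.0 y -22.0 22.0
wrist -10 68 x 9.0 22.0 y 6.0 21.0
wrist 0 24 x 8.0 21.0 y 6.0 22.0
```

The depth data shows the real fingertips about 36 mm above the reported TCP (body at tool z≈-100, not -64). I'm holding the cap only, so I'll set the bottle back and regrip 36 mm lower, at TCP z≈15.

Request:
send_rows(
  motion="0 0 -.5 0;0 0 -.5 0;0 0 -.3 0;0 0 -.1 0;0 0 0 0;0 0 0 0",
)

```text
time_s: 5.82
tcp_pos: [438.5, -114.1, 51.9]
orientation: [0.974, 0.226, -0.0, -0.0]
wrist_force: [-2.8, 1.4, 16.5]
gripper_width: 0.294
gripper_force: 30.1
```

Request:
send_rows(
  motion="0 0 0 0;0 0 0 0;0 0 0 0;0 0 0 0;0 0 0 0;0 0 0 0;0 0 0 0;0 0 0 0",
  jaw=1,
)

```text
time_s: 6.82
tcp_pos: [439.1, -114.5, 51.2]
orientation: [0.974, 0.225, 0.0, 0.0]
wrist_force: [-0.6, 0.3, -0.1]
gripper_width: 1.002
gripper_force: 0.0
```

Request:
send_rows(
  motion="0 0 -.4 0;0 0 -.4 0;0 0 -.4 0;0 0 -.24 0;0 0 0 0",
)

```text
time_s: 7.45
tcp_pos: [438.7, -114.4, 14.5]
orientation: [0.974, 0.225, -0.001, -0.0]
wrist_force: [-0.3, -1.2, -0.4]
gripper_width: 0.999
gripper_force: 0.0
```

Request:
send_rows(
  motion="0 0 0 0;0 0 0 0;0 0 0 0;0 0 0 0;0 0 0 0;0 0 0 0",
  jaw=0,
)

```text
time_s: 8.2
tcp_pos: [439.1, -114.5, 15.2]
orientation: [0.974, 0.225, 0.0, 0.0]
wrist_force: [0.6, -0.6, 1.6]
gripper_width: 0.533
gripper_force: 30.0
```

Request:
send_rows(
  motion="0 0 .4 0;0 0 .8 0;0 0 .8 0;0 0 .4 0;.3 .15 0 0;.6 .3 0 0;.9 .43 0 0;.9 .43 0 0;.9 .43 0 0;.9 .43 0 0",
)

```text
time_s: 9.45
tcp_pos: [553.0, -58.6, 74.2]
orientation: [0.974, 0.226, -0.0, -0.0]
wrist_force: [0.8, -0.0, -0.9]
gripper_width: 0.527
gripper_force: 30.0
```

Request:
send_rows(
  motion=".9 .43 0 0;.9 .43 0 0;.9 .43 0 0;.6 .3 0 0;.3 .15 0 0;0 0 -.4 0;0 0 -.8 0;0 0 -.7 0;0 0 -.3 0;0 0 0 0",
)

```text
time_s: 10.7
tcp_pos: [640.9, -16.9, 19.2]
orientation: [0.974, 0.225, -0.001, -0.0]
wrist_force: [-0.3, -0.7, -2.1]
gripper_width: 0.526
gripper_force: 30.0
```

```bash
python3 wr.py 3
python3 - <<'E'
from h import *
c,p,d=grab("side");cv2.imwrite("pics/s3.png",cv2.resize(p[80:290,190:390],(570,600)))
E
```

```text
[641.6 -16.8  20. ] 10.75 [707.2  14.8 200.6]
green 1206 (282, 318) [61. 69.] box 249 288 316 311 med [650.6 -13.2 101.5] z10 [584.5 -45.5] cap [645.  -15.8]
green 1212 (283, 338) [61. 73.] box 248 346 318 368 med [633.7 -21.6 108. ] z10 [570.  -53.3] cap [637.6 -19.7]
yellow 1339 (36, 289) [26. 85.] box 10 271 75 311 med [530.7 114.6   6.2] z10 [532.3 112.9] cap [606.6  71.2]
yellow 789 (405, 329) [25. 66.] box 393 297 418 361 med [676.6 -33.5 136.9] z10 [ 614.2 -126.8] cap [653.7 -66.7]
yellow 737 (158, 329) [24. 66.] box 146 298 170 361 med [650.4  20.5 137.1] z10 [538.   28.7] cap [609.9  22.8]
yellow 3428 (350, 386) [ 21. 411.] box 153 376 534 390 med [668.5 -34.9 145.4] z10 [ 554.1 -116.5] cap [619.1 -60.7]
```

View pics/s3.png

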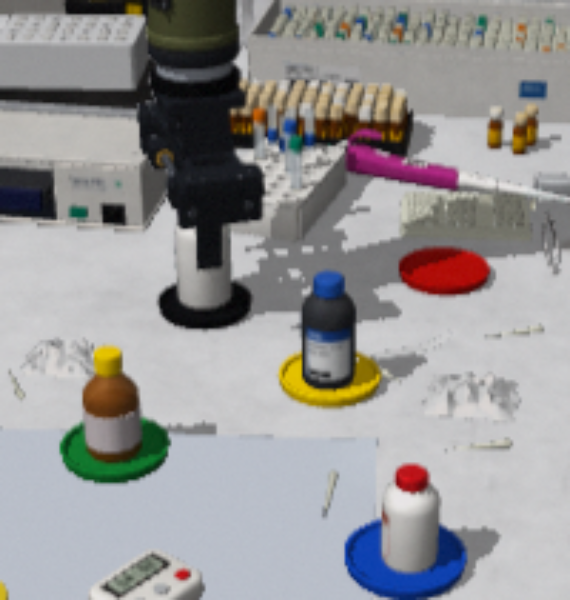

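The green bottle is 5 mm above the centre of the black dish. Lower, release, rise, and go to the red bottle.

Request:
send_rows(
  motion="0 0 -.1 0;0 0 -.05 0;0 0 0 0",
)

```text
time_s: 11.18
tcp_pos: [641.6, -16.8, 16.5]
orientation: [0.974, 0.225, 0.0, 0.0]
wrist_force: [0.2, -0.6, -1.6]
gripper_width: 0.529
gripper_force: 30.0
```

Request:
send_rows(
  motion="0 0 0 0;0 0 0 0;0 0 0 0;0 0 0 0;0 0 0 0;0 0 .3 0;0 0 .8 0;0 0 1 0;0 0 1 0;0 0 1 0",
  jaw=1,
)

```text
time_s: 12.42
tcp_pos: [642.1, -16.8, 121.4]
orientation: [0.974, 0.225, 0.001, 0.0]
wrist_force: [-0.3, 0.1, 0.4]
gripper_width: 0.999
gripper_force: 0.0
```

Request:
send_rows(
  motion="-.4 .6 .7 0;-.65 .98 0 0;-.65 .98 0 0;-.65 .98 0 0;-.65 .98 0 0;-.65 .98 0 0;-.65 .98 0 0;-.65 .98 0 0;-.65 .98 0 0;-.65 .98 0 0",
)

```text
time_s: 13.68
tcp_pos: [483.5, 220.6, 137.1]
orientation: [0.974, 0.226, -0.0, -0.0]
wrist_force: [0.3, 0.2, 0.1]
gripper_width: 0.998
gripper_force: 0.0
```

Request:
send_rows(
  motion="-.65 .98 0 0;-.65 .98 0 0;-.65 .98 0 0;-.65 .98 0 0;0 0 0 0;0 0 0 0",
)

```text
time_s: 14.42
tcp_pos: [420.2, 316.1, 136.8]
orientation: [0.974, 0.225, 0.0, 0.0]
wrist_force: [0.3, 0.0, 0.7]
gripper_width: 1.003
gripper_force: 0.0
```

```bash
python3 wr.py 4
```

```text
[420.6 315.7 136.7] 14.475 [486.1 347.9 318.3]
blue 3495 (281, 187) [82. 83.] box 240 147 322 227 med [432.3 322.9   6.4] z10 [422.6 317.3] cap [440.7 326.1]
green 2617 (503, -3) [ 91. 111.] box 454 0 550 49 med [630.3 210.4   6.5] z10 [650.8 221.7] cap [600.6 260.2]
yellow 2755 (521, 206) [74. 89.] box 479 167 559 246 med [507.  103.3   6.5] z10 [510.6  92.5] cap [504.1 159.6]
yellow 1201 (490, 329) [39. 67.] box 470 297 511 361 med [464.7 281.  254.4] z10 [378.3  32.8] cap [406.6 115.6]
yellow 411 (69, 332) [30. 60.] box 53 302 73 361 med [420.2 372.4 256.6] z10 [166.1 459.7] cap [250.2 430.3]
yellow 2445 (461, 384) [ 16. 436.] box 251 376 559 390 med [450.1 293.  263.1] z10 [299.5  17.4] cap [348.5 104.2]
red 567 (279, 209) [26. 27.] box 266 196 292 222 med [419.5 317.4  75.7] z10 [401.4 309.2] cap [419.5 317.5]
```

Request:
send_rows(
  motion="-.03 .03 -.8 0;0 0 -.9 0;0 0 -.9 0;0 0 -.9 0;0 0 -.9 0;0 0 -.9 0;0 0 -.43 0;0 0 0 0",
)

```text
time_s: 15.48
tcp_pos: [419.7, 316.6, -7.2]
orientation: [0.974, 0.225, -0.0, 0.0]
wrist_force: [1.0, -0.2, 0.1]
gripper_width: 1.0
gripper_force: 0.0
```

Request:
send_rows(
  motion="0 0 0 0;0 0 0 0;0 0 0 0;0 0 0 0;0 0 0 0;0 0 0 0;0 0 0 0",
  jaw=0,
)

```text
time_s: 16.35
tcp_pos: [419.6, 317.6, -6.8]
orientation: [0.974, 0.226, 0.0, -0.0]
wrist_force: [0.2, -0.1, 1.4]
gripper_width: 0.411
gripper_force: 30.0
```

Request:
send_rows(
  motion="0 0 .4 0;0 0 .8 0;0 0 .8 0;0 0 .8 0;0 0 0 0",
)

```text
time_s: 16.98
tcp_pos: [420.5, 318.0, 64.6]
orientation: [0.974, 0.225, 0.001, -0.001]
wrist_force: [0.0, 0.2, -2.2]
gripper_width: 0.411
gripper_force: 30.0
```

Request:
send_rows(
  motion="0 -.4 0 0;0 -.7 0 0;.05 -.98 0 0;.05 -.98 0 0;.05 -.98 0 0;.05 -.98 0 0;.05 -.98 0 0;.05 -.98 0 0;.05 -.98 0 0;.05 -.98 0 0",
)

```text
time_s: 18.23
tcp_pos: [428.5, 91.6, 62.7]
orientation: [0.974, 0.225, -0.001, 0.0]
wrist_force: [0.4, 0.7, -1.1]
gripper_width: 0.412
gripper_force: 30.0
```

Request:
send_rows(
  motion=".05 -.98 0 0;.05 -.98 0 0;.05 -.98 0 0;.05 -.98 0 0;.05 -.98 0 0;.05 -.98 0 0;.05 -.98 0 0;.05 -.98 0 0;0 -.4 0 0;0 -.2 0 0",
)

```text
time_s: 19.48
tcp_pos: [438.7, -117.4, 62.9]
orientation: [0.974, 0.225, -0.0, -0.0]
wrist_force: [-0.2, 0.3, -1.4]
gripper_width: 0.415
gripper_force: 30.0
```

Request:
send_rows(
  motion="0 0 0 0;0 0 -.6 0;0 0 -.8 0;0 0 -.8 0;0 0 -.4 0;0 0 -.1 0;0 0 -.05 0;0 0 0 0",
)

```text
time_s: 20.48
tcp_pos: [439.9, -117.0, -5.2]
orientation: [0.974, 0.225, 0.0, 0.0]
wrist_force: [0.4, -0.7, -1.6]
gripper_width: 0.413
gripper_force: 30.0
```

Request:
send_rows(
  motion="0 0 0 0;0 0 0 0;0 0 0 0;0 0 0 0;0 0 0 0;0 0 .3 0;0 0 .8 0;0 0 1 0;0 0 1 0;0 0 1 0",
  jaw=1,
)

```text
time_s: 21.72
tcp_pos: [439.3, -117.1, 98.2]
orientation: [0.974, 0.225, 0.0, 0.0]
wrist_force: [-0.3, -0.1, -0.5]
gripper_width: 0.998
gripper_force: 0.0
```

Request:
send_rows(
  motion="0 0 .6 0;0 0 .6 0;0 0 .3 0;0 0 0 0",
)

```text
time_s: 22.22
tcp_pos: [439.7, -117.1, 134.8]
orientation: [0.974, 0.225, 0.0, 0.0]
wrist_force: [-0.2, -0.2, 0.4]
gripper_width: 1.002
gripper_force: 0.0
```

```bash
python3 wr.py 5
```

```text
[ 439.4 -117.1  134.4] 22.275 [505.5 -85.4 316.4]
green 398 (498, 72) [20. 28.] box 484 62 510 82 med [ 590.4 -201.2   91.4] z10 [ 620.4 -242.5] cap [ 585.1 -194.3]
yellow 3257 (103, 27) [75. 96.] box 52 0 149 66 med [492.3  70.5   6.3] z10 [501.4  81.4] cap [502.5  37.3]
yellow 1198 (490, 329) [39. 67.] box 470 297 511 361 med [ 484.2 -152.4  252.4] z10 [ 398.7 -398.3] cap [ 426.9 -315.6]
yellow 465 (71, 331) [34. 63.] box 53 301 78 361 med [439.5 -60.9 254.3] z10 [190.5  24. ] cap [273.8  -4.9]
yellow 2520 (456, 384) [ 15. 431.] box 251 376 559 390 med [ 469.7 -140.2  261.1] z10 [ 318.5 -408.6] cap [ 368.  -323.1]
red 4241 (281, 191) [82. 83.] box 240 150 322 231 med [ 443.5 -114.6    6.8] z10 [ 439.2 -117. ] cap [ 453.5 -110.2]
```

View pics/w5.png

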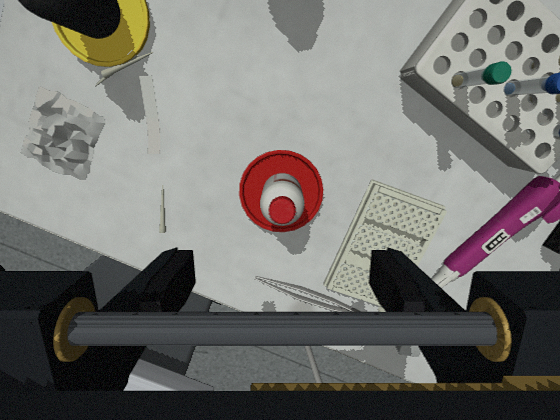

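The red bottle stands upright in the middle of the red dish (cap at (282,211), dish centre at (281,191), offset by parallax). Next is the blue bottle.

Request:
send_rows(
  motion=".32 .93 0 0;.32 .93 0 0;.32 .93 0 0;.32 .93 0 0;.32 .93 0 0;.32 .93 0 0;.32 .93 0 0;.32 .93 0 0;.32 .93 0 0;0 0 0 0",
)

```text
time_s: 23.52
tcp_pos: [511.6, 94.3, 133.7]
orientation: [0.974, 0.227, -0.0, -0.001]
wrist_force: [-0.8, 0.0, 0.0]
gripper_width: 0.998
gripper_force: 0.0
```

Request:
send_rows(
  motion="0 0 0 0;0 0 0 0",
)

```text
time_s: 23.78
tcp_pos: [511.0, 90.6, 134.2]
orientation: [0.974, 0.225, -0.001, 0.001]
wrist_force: [-0.3, 0.1, 0.6]
gripper_width: 1.0
gripper_force: 0.0
```

```bash
python3 wr.py 6 | grep -v "25[0-9]\.\|26[0-9]\."
```

```text
[511.2  90.8 134.3] 23.825 [577.2 122.4 315.6]
blue 943 (278, 215) [34. 35.] box 262 198 295 232 med [512.3  93.4  97.7] z10 [486.4  81.7] cap [512.5  93.4]
green 1579 (212, -29) [ 97. 110.] box 172 0 255 26 med [625.3 208.6   6.4] z10 [650.8 221. ] cap [628.2 190.7]
green 1600 (516, 120) [42. 52.] box 489 99 541 141 med [638.7 -14.6 103.8] z10 [665.  -74.3] cap [638.  -13.8]
yellow 2773 (282, 190) [82. 83.] box 241 149 323 229 med [525.3  93.8   6.5] z10 [511.5  89.8] cap [528.9  98.5]
```

Request:
send_rows(
  motion=".04 .05 -.7 0;0 0 -.9 0;0 0 -.9 0;0 0 -.9 0;0 0 -.9 0;0 0 -.5 0;0 0 -.13 0;0 0 0 0;0 0 0 0",
)

```text
time_s: 24.95
tcp_pos: [513.1, 93.6, 11.8]
orientation: [0.974, 0.225, 0.001, 0.0]
wrist_force: [-0.3, -0.8, -0.5]
gripper_width: 0.998
gripper_force: 0.0
```

Request:
send_rows(
  motion="0 0 0 0;0 0 0 0;0 0 0 0;0 0 0 0;0 0 0 0;0 0 0 0;0 0 0 0",
  jaw=0,
)

```text
time_s: 25.82
tcp_pos: [512.5, 93.6, 11.1]
orientation: [0.974, 0.225, -0.0, 0.0]
wrist_force: [0.3, 0.4, 0.1]
gripper_width: 0.47
gripper_force: 30.0
```

Request:
send_rows(
  motion="0 0 .4 0;0 0 .8 0;0 0 .8 0;0 0 .4 0;0 0 0 0",
)

```text
time_s: 26.45
tcp_pos: [513.0, 93.5, 71.8]
orientation: [0.974, 0.225, 0.001, -0.0]
wrist_force: [-0.6, -0.1, -2.0]
gripper_width: 0.466
gripper_force: 30.0
```

Request:
send_rows(
  motion="-.16 .4 0 0;-.28 .7 0 0;-.39 .98 0 0;-.39 .98 0 0;-.39 .98 0 0;-.39 .98 0 0;-.39 .98 0 0;-.39 .98 0 0;-.39 .98 0 0;-.39 .98 0 0",
)

```text
time_s: 27.7
tcp_pos: [422.0, 318.2, 70.3]
orientation: [0.974, 0.226, -0.001, 0.0]
wrist_force: [1.2, 0.2, -1.5]
gripper_width: 0.469
gripper_force: 30.0
```

Request:
send_rows(
  motion="-.03 .02 0 0;0 0 0 0;0 0 -.6 0;0 0 -.8 0;0 0 -.6 0;0 0 -.25 0;0 0 -.1 0;0 0 0 0;0 0 0 0",
)

```text
time_s: 28.82
tcp_pos: [423.1, 317.8, 12.9]
orientation: [0.974, 0.225, 0.0, -0.0]
wrist_force: [-0.8, 0.4, -1.2]
gripper_width: 0.466
gripper_force: 30.0
```

Request:
send_rows(
  motion="0 0 0 0;0 0 0 0;0 0 0 0;0 0 0 0;0 0 0 0;0 0 .3 0;0 0 .8 0;0 0 1 0;0 0 1 0;0 0 1 0",
  jaw=1,
)

```text
time_s: 30.08
tcp_pos: [422.8, 317.4, 116.2]
orientation: [0.974, 0.225, 0.0, -0.0]
wrist_force: [0.7, 0.5, -0.5]
gripper_width: 0.999
gripper_force: 0.0
```

Request:
send_rows(
  motion="0 0 .5 0;0 0 .3 0;0 0 0 0;0 0 0 0",
)

```text
time_s: 30.58
tcp_pos: [422.4, 317.2, 134.2]
orientation: [0.974, 0.225, -0.001, 0.0]
wrist_force: [0.2, 0.2, -0.9]
gripper_width: 0.998
gripper_force: 0.0
```

```bash
python3 wr.py 7 | grep -v "25[0-9]\.\|26[0-9]\."
```

```text
[422.4 317.2 134.2] 30.625 [488.6 349.  315.6]
blue 3790 (281, 191) [83. 85.] box 240 149 323 235 med [429.3 321.8   7.3] z10 [421.7 317. ] cap [440.9 326.2]
yellow 5143 (524, 209) [75. 92.] box 480 170 559 249 med [509.9  90.2   6.4] z10 [511.1  91.5] cap [505.2 159.7]
```

View pics/w7.png

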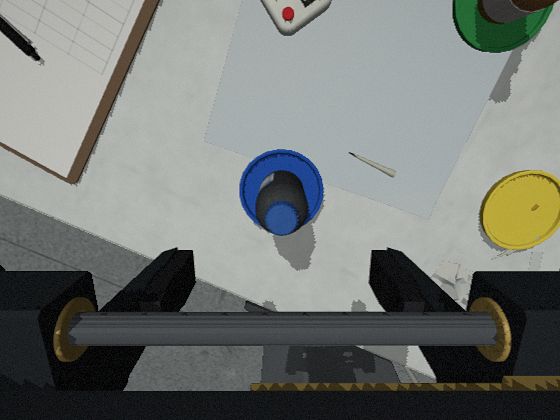

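The blue bottle stands centred in the blue dish (cap at (282,218)). Next is the yellow bottle.

Request:
send_rows(
  motion=".92 -.37 0 0;.92 -.37 0 0;.92 -.37 0 0;.92 -.37 0 0;.92 -.37 0 0;.92 -.37 0 0;.92 -.37 0 0;.92 -.37 0 0;.92 -.37 0 0;.96 -.33 0 0",
)

```text
time_s: 31.88
tcp_pos: [653.9, 225.4, 133.8]
orientation: [0.974, 0.225, -0.001, 0.0]
wrist_force: [-0.7, 0.4, 0.2]
gripper_width: 1.001
gripper_force: 0.0
```

Request:
send_rows(
  motion="0 0 0 0;0 0 0 0;0 0 0 0",
)

```text
time_s: 32.25
tcp_pos: [652.4, 227.1, 134.7]
orientation: [0.974, 0.226, -0.001, -0.0]
wrist_force: [0.2, 0.3, 0.3]
gripper_width: 1.006
gripper_force: 0.0
```

```bash
python3 wr.py 8 | grep -v "25[0-9]\.\|26[0-9]\."
```

```text
green 3012 (286, 191) [81. 83.] box 245 151 327 231 med [665.2 225.6   6.5] z10 [653.9 222.5] cap [673.7 233.6]
yellow 3708 (92, 46) [71. 89.] box 52 5 132 84 med [697.3 422.8  18.7] z10 [695.3 430.7] cap [701.5 385.2]
yellow 698 (282, 215) [30. 33.] box 264 200 297 230 med [653.3 225.7  90.7] z10 [629.7 215.2] cap [653.2 226.7]
yellow 1902 (335, 349) [58. 71.] box 299 346 370 378 med [494.6  79.8   6.2] z10 [511.   89.6] cap [565.9 134.4]
```

Request:
send_rows(
  motion="0 0 -.7 0;0 0 -.9 0;0 0 -.9 0;0 0 -.9 0;0 0 -.9 0;0 0 -.8 0;0 0 -.33 0;0 0 0 0;0 0 0 0",
)

```text
time_s: 33.42
tcp_pos: [654.6, 226.3, 0.0]
orientation: [0.974, 0.225, 0.001, -0.0]
wrist_force: [-0.1, 0.9, 0.5]
gripper_width: 1.0
gripper_force: 0.0
```

Request:
send_rows(
  motion="0 0 0 0;0 0 0 0;0 0 0 0;0 0 0 0;0 0 0 0;0 0 0 0;0 0 0 0",
  jaw=0,
)

```text
time_s: 34.3
tcp_pos: [653.8, 226.1, -0.8]
orientation: [0.974, 0.225, 0.0, 0.0]
wrist_force: [-0.1, 0.1, 0.5]
gripper_width: 0.469
gripper_force: 30.0
```

Request:
send_rows(
  motion="0 0 .4 0;0 0 .8 0;0 0 .8 0;0 0 .4 0;0 0 0 0",
)

```text
time_s: 34.92
tcp_pos: [654.7, 226.3, 60.7]
orientation: [0.974, 0.225, 0.001, -0.0]
wrist_force: [-0.2, 0.4, -1.2]
gripper_width: 0.47
gripper_force: 30.0
```

Request:
send_rows(
  motion="-.37 -.36 0 0;-.75 -.71 0 0;-.93 -.89 0 0;-.93 -.89 0 0;-.93 -.89 0 0;-.93 -.89 0 0;-.56 -.54 0 0;-.29 -.27 0 0;0 0 0 0;0 0 -.4 0",
)

```text
time_s: 36.17
tcp_pos: [513.3, 91.2, 49.3]
orientation: [0.974, 0.226, 0.002, -0.0]
wrist_force: [-0.5, 0.3, -1.1]
gripper_width: 0.467
gripper_force: 30.0
```

Request:
send_rows(
  motion="0 0 -.7 0;0 0 -.7 0;0 0 -.35 0;0 0 -.15 0;0 0 -.05 0;0 0 0 0;0 0 0 0",
)

```text
time_s: 37.05
tcp_pos: [511.9, 90.0, 0.8]
orientation: [0.974, 0.225, 0.0, 0.0]
wrist_force: [-0.2, 0.3, -1.2]
gripper_width: 0.472
gripper_force: 30.0
```

Request:
send_rows(
  motion="0 0 0 0;0 0 0 0;0 0 0 0;0 0 0 0;0 0 0 0;0 0 .3 0;0 0 .8 0;0 0 1 0;0 0 1 0;0 0 1 0",
  jaw=1,
)

```text
time_s: 38.3
tcp_pos: [511.5, 89.9, 104.2]
orientation: [0.974, 0.225, 0.0, 0.0]
wrist_force: [0.0, 0.0, -0.3]
gripper_width: 1.003
gripper_force: 0.0
```

Request:
send_rows(
  motion="0 0 .8 0;0 0 .5 0;0 0 0 0;0 0 0 0",
)

```text
time_s: 38.8
tcp_pos: [511.1, 89.9, 134.8]
orientation: [0.974, 0.226, -0.001, 0.0]
wrist_force: [-0.8, 0.4, -0.2]
gripper_width: 0.996
gripper_force: 0.0
```

```bash
python3 wr.py 9 | grep -v "25[0-9]\.\|26[0-9]\."
```

```text
[511.   89.9 134.7] 38.85 [577.3 121.7 316.3]
green 1565 (211, -29) [ 97. 111.] box 172 0 255 26 med [625.2 208.7   6.4] z10 [650.9 221.4] cap [628.3 190.8]
green 1590 (514, 120) [42. 52.] box 488 99 539 142 med [638.8 -14.7 103.8] z10 [664.8 -73.7] cap [637.9 -13.7]
yellow 3908 (281, 190) [82. 83.] box 240 149 323 230 med [516.9  93.6   7. ] z10 [511.5  90. ] cap [528.9  98.3]
```

View pics/w9.png

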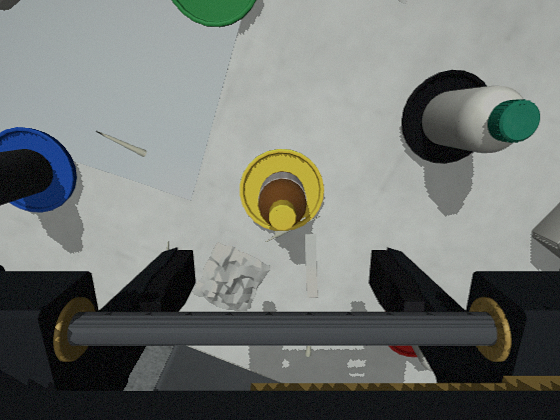

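The yellow bottle is centred in the yellow dish (cap at (282,216)), and the green one stands in the black dish at upper right. Fetching green last.

Request:
send_rows(
  motion=".87 -.71 0 0;.87 -.71 0 0;.87 -.71 0 0;.87 -.71 0 0;.87 -.71 0 0;.85 -.72 0 0;0 0 0 0;0 0 0 0",
)

```text
time_s: 39.85
tcp_pos: [640.2, -15.6, 134.6]
orientation: [0.974, 0.226, -0.001, -0.001]
wrist_force: [-0.4, 0.6, -0.4]
gripper_width: 1.002
gripper_force: 0.0
```

```bash
python3 wr.py 10 | grep "^green\|^\["
```

```text
[640.2 -15.2 134.9] 39.9 [706.6  16.1 316. ]
green 7483 (44, 60) [ 88. 110.] box 0 9 92 110 med [653.8 224.1   6.2] z10 [654.  222.1] cap [670.2 158.8]
green 1144 (284, 221) [37. 39.] box 266 201 302 240 med [641.5 -17.2 103.8] z10 [612.6 -31.7] cap [641.5 -17.1]
```

Request:
send_rows(
  motion="0 0 -.7 0;0 0 -.9 0;0 0 -.9 0;0 0 -.9 0;0 0 -.9 0;0 0 -.4 0;0 0 -.11 0;0 0 0 0;0 0 0 0",
)

```text
time_s: 41.02
tcp_pos: [642.2, -16.7, 16.0]
orientation: [0.974, 0.225, 0.001, 0.0]
wrist_force: [1.0, -0.6, 0.9]
gripper_width: 1.001
gripper_force: 0.0
```

Request:
send_rows(
  motion="0 0 0 0;0 0 0 0;0 0 0 0;0 0 0 0;0 0 0 0;0 0 0 0;0 0 0 0",
  jaw=0,
)

```text
time_s: 41.9
tcp_pos: [641.6, -16.7, 15.2]
orientation: [0.974, 0.225, 0.0, 0.0]
wrist_force: [-0.5, 0.3, 0.9]
gripper_width: 0.528
gripper_force: 30.0
```

Request:
send_rows(
  motion="0 0 .4 0;0 0 .8 0;0 0 .8 0;0 0 .4 0;0 0 0 0",
)

```text
time_s: 42.52
tcp_pos: [642.4, -16.8, 76.5]
orientation: [0.974, 0.225, 0.001, 0.0]
wrist_force: [-0.4, -0.3, -1.2]
gripper_width: 0.53
gripper_force: 30.0
```

Request:
send_rows(
  motion=".05 .4 0 0;.05 .8 0 0;.05 .96 0 0;.05 .96 0 0;.05 .96 0 0;.05 .96 0 0;.05 .96 0 0;.05 .96 0 0;.05 .96 0 0;.05 .96 0 0",
)

```text
time_s: 43.78
tcp_pos: [653.9, 207.2, 75.0]
orientation: [0.974, 0.226, -0.0, -0.0]
wrist_force: [0.4, -0.7, -1.1]
gripper_width: 0.526
gripper_force: 30.0
```

Request:
send_rows(
  motion="0 .45 0 0;0 .23 0 0;0 0 0 0;0 0 -.6 0;0 0 -.8 0;0 0 -.6 0;0 0 -.25 0;0 0 -.1 0;0 0 0 0;0 0 0 0",
)

```text
time_s: 45.02
tcp_pos: [654.6, 222.5, 17.1]
orientation: [0.974, 0.225, 0.001, -0.0]
wrist_force: [-0.1, 0.7, -1.5]
gripper_width: 0.53
gripper_force: 30.0
```

Request:
send_rows(
  motion="0 0 0 0;0 0 0 0;0 0 0 0;0 0 0 0;0 0 0 0;0 0 .3 0;0 0 .8 0;0 0 1 0;0 0 1 0;0 0 1 0",
  jaw=1,
)

```text
time_s: 46.28
tcp_pos: [654.6, 222.5, 121.6]
orientation: [0.974, 0.225, 0.001, -0.0]
wrist_force: [0.0, -0.2, -0.2]
gripper_width: 1.0
gripper_force: 0.0
```

Request:
send_rows(
  motion="0 0 1 0;0 0 1 0;0 0 .5 0;0 0 0 0;0 0 0 0;0 0 0 0",
)

```text
time_s: 47.02
tcp_pos: [653.4, 222.0, 180.2]
orientation: [0.974, 0.226, -0.001, 0.0]
wrist_force: [0.4, 0.7, 0.7]
gripper_width: 0.998
gripper_force: 0.0
```

```bash
python3 wr.py 11 | grep "^green\|^\["
python3 - <<'E'
from h import *
c,p,d=grab("side");cv2.imwrite("pics/s11.png",cv2.resize(p[80:310,150:400],(650,598)))
E
```

```text
[653.5 222.  180.3] 47.075 [719.7 253.9 361.6]
green 1812 (281, 180) [72. 73.] box 245 144 317 208 med [669.7 236.8   6.5] z10 [653.7 222.4] cap [671.4 230.8]
green 787 (282, 203) [30. 32.] box 267 187 297 219 med [654.  221.6 103.9] z10 [630.  209.9] cap [654.  221.7]
```

View pics/s11.png

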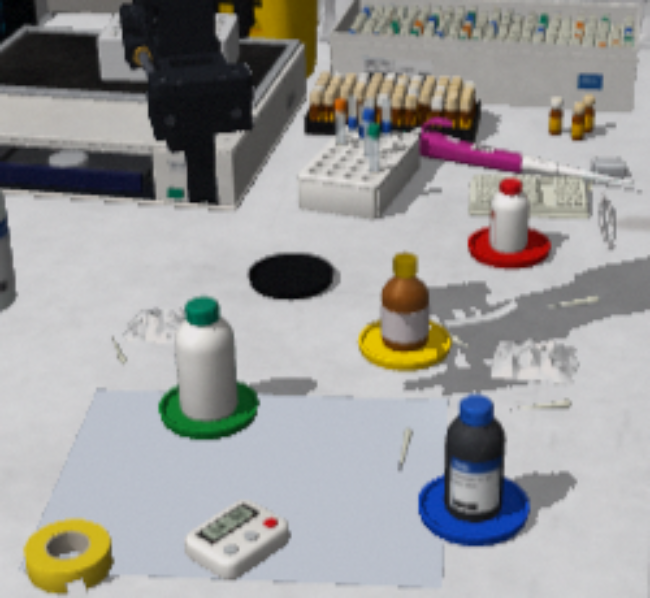

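Each of the four bottles stands upright in its own dish: green (205,360), yellow (405,305), red (510,220), blue (475,460). The black dish at (290,275) is empty, the timer hasn't moved, and the gripper is clear of everything.

```bash
python3 -c "
from plant import workorder
print(workorder.close_job())"
```

```text
the job is handed in; nothing more can be done
None
```

All four bottles now stand upright in the centre of the dishes matching their caps, the black dish is empty, and the timer hasn't moved; the job was handed in at about 47 s, and no verdict was shown.

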